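# Hang the van key on the deep hook of the key cage

### The job

Pick up the delivery-van key with the orange plate and hang it by its eye on the red hook at the back of the low key cage, tilting the plate nose-up to get it in under the deep front header. How high the hook sits and how far it sticks out was changed and is not known exactly, so find it by light touch or by sight; ease the eye down over its upturned end until you feel it rest on the hook, never pressing or knocking the key hard against cage or hook, hold it there for a moment, and only then let go so that it hangs free and still. Do not disturb the carton, the can or the small yellow box.

Things in the scene. Friction and masses are not known exactly. Their poses are not given: they have to be found in the camera images.
- key: Rigid van key, about 0.12 to 0.19 kg, flat on the bench. Black fob 50 x 30 x 26 mm high (the heavy part; grip it across its 30 mm width); an orange plate 24 wide, 8 mm thick runs from it along +x to a round eye (outer diameter 46, hole 26, 8 thick). Origin: centre of the fob's underside, z up; all undersides lie in one plane. Spans x = -25 to +178 mm.
- eye (a point): Centre of the eye's hole: 155 mm along the key's +x from its origin, 4 mm above its underside. The hole's axis is the key's z.
- cage: Fixed open wire key cage, 170 deep (x) x 240 wide x 340 mm high, on a 40 mm plinth. Origin: centre of its underside on the bench; +x points to its back, the open front faces -x. Blue header plate 4 mm thick at the front (front face x = -85 mm) from 266 mm height up; open below it. Roof wires' undersides at 334 mm, floor's top at 43 mm. Clear width between front posts 212 mm.
- strip: White slotted strip, 30 mm wide, upright at the middle of the cage's back, axes as the cage's. Origin: on its front face, 50 mm behind the cage's origin, 251 mm above the bench. It carries one rigid red hook of 7 mm round bar in its plane y = 0; a red foot block stands 6 mm off the strip.
- hook_ref (a point): Point 52 mm in front (-x) of the strip's origin. The hook: an arm straight out from the strip along -x, its end turned up 20 mm (centre lines; rounded tip 23.5 mm above the arm's centre line). Neither is measured: the upturned end's axis lies anywhere within 16 mm in front of or behind this point (y exact), the arm's centre line within 9 mm above or below it. Neither moves in use.
- carton: Cardboard carton 70 x 100 x 60 mm, loose on the bench; origin centre of its underside. Leave alone.
- can: Blue can, 56 mm across, 130 mm high, loose on the bench; origin centre of its underside. Leave alone.
- bulbbox: Small yellow box 45 x 36 x 55 mm standing loose on the cage floor to one side; origin centre of its underside. Leave alone.
There are look-alikes about, which are no part of the job. There is more than one size of the key; the job needs the middle-sized.

How it is judged:
By the outcome, as a careful person would: the job done as asked, in the order asked, and still so for the second after the job is handed in, with the robot touching nothing.
It also fails if it takes over 59 s, if anything falls off the work surface, if the arm or the gripper's body presses on something with over 40 N, if the wrist force passes 120 N, or if a joint passes its speed limit or range.

### The arm

A 6-joint arm with a two-finger parallel gripper is mounted at the origin on the work surface. World frame = base frame: x ahead of the robot, y to its left, z up, the work surface at z = 0. Lengths are in mm, angles in rad, forces in N, time in s.
With the tool pointing down it reaches from about 350 to 775 mm from the base axis. Payload 7.3 kg.
Tool frame: the origin (TCP) lies on the centre line of the jaws, within the pads' length; the fingertips stand 17 mm ahead of it and the grasp point (between the pads) lies 2 mm behind it; z points along the fingers, y is the line along which they close (so a half turn about z gives the same grasp; the last joint's range is limited). The gripper opens to 92 mm and grips with 3 to 60 N. Pads are 19 mm wide; open, the fingers measure 130 mm over their backs; the gripper's body (75 mm by 190 mm) begins 47 mm behind the grasp point.
Start: joints at [1.159, 0.342, 1.524, -0, 1.275, -0.146], TCP at [137.891, 506.586, 243.741] pointing down, gripper open.
Joint ranges: [-2.53, 2.53], [-0.77, 2.02], [0.04, 2.7], [-1, 4.14], [0.28, 2.66], [-3.11, 3.11]. Speed limits (rad/s): [2.57, 2.57, 3.14, 3.14, 3.14, 3.14].

### API

Orientations are given as [roll, pitch, yaw] about the fixed x, y, z axes, in that order (R = Rz(yaw) Ry(pitch) Rx(roll)).
In Python, from plant import bot gives the robot as it stands. The module is installed in compiled form; this text tells all that it offers.
- The arm moves only by the shell command python3 -m pendant 'ROWS'. ROWS is JSON, a list of rows, each a list of 3 entries, a list of its own where there are three numbers: the shift along the world's x, y, z as a fraction of full scale, then the turn, a rotation vector about the world's x, y, z as a fraction of full scale, then the opening, from -1 (shut) to 1 (fully open), so that 0 is half open. In form: [[[tx, ty, tz], [rx, ry, rz], claw], ...]. A call has exactly 10 rows; each row shifts and turns the commanded pose from where the row before left it; what a row does not reach is not made up. Full scale, the value 1, is 30 mm for a shift and 0.12 rad for a turn. A row lasts 1/12 s, in which the tool goes at most 41.7 mm and 7.16 degrees, less where a joint would pass 70% of its speed; a pose out of reach is approached as far as the arm can. A call with a number of a shift or a turn outside -1 to 1 is refused whole. A call with a gripper value outside its range is refused whole. The fingers move at their own pace and stop on an object; the grip force is fixed at half the most. Time passes only in rows, so rows that do not move let the fingers close, or fill a call up. It gives the time, the measured TCP pose, the force, the opening and the grip force at its end, in the units of the state.
- bot.get_obs(): the state, without advancing time (a new reading comes with each control period).
- bot.capture(name): name is "scene" or "top" or "wrist"; returns the picture (420x560x3 uint8, blue, green, red); there is no depth.
- bot.camera_params(name): a dict with "fovy" (degrees; the focal length in pixels is half the picture's height over the tangent of half this angle, whatever the lens; pixels are square), "cx", "cy" (the principal point, pixels), "camera_from_world" (4x4, takes a point from world to camera coordinates). Camera axes: x right, y down, z forward; pixel columns grow to the right and rows downward; lengths in mm; the calibration is good to about 2 mm. A picture is of the moment at which its call begins: read the wrist's pose just before it. camera_params takes no time and is no camera call; for the wrist camera it gives the pose at the moment of the call.
- bot.close_job(): hands the job in; it is judged then, once.
The state is a dict: "time": time; "joint_positions": joint angles; "dq": joint speeds; "tau": joint torques, N m; "tool_pos": TCP position; "tcp_rot": TCP orientation; "contact_force": force on the tool from outside, world axes, zero at the start; "moment": the same for the moment, N m; "grip_width": finger opening in mm; "finger_force": force on a finger pad.
Only numpy, scipy, OpenCV 4.12 (cv2) and the standard library are available. Lean on these libraries where they do the work, as an engineer would, in place of code of your own. Each camera call takes 0.05 s, during which the arm holds its last target. There are 200 camera calls.

## Working session

There is one attempt and no reset: what is moved stays moved. The work goes in short steps, Python scripts to look and compute and a shell command to move; the robot and the scene stay as the last step left them, time stands still between calls to the robot, and variables do not carry over. Pictures are saved under pics/ and viewed, at most 10 in all, crops included, and the job is handed in when it is done.

```bash
mkdir -p pics; cat > h.py <<'E'
from plant import bot
import numpy as np, cv2
def P(n):
    p=bot.camera_params(n); f=210/np.tan(np.radians(p["fovy"])/2); return f,p["cx"],p["cy"],np.array(p["camera_from_world"])
def proj(n,X,p=None):
    f,cx,cy,T=p or P(n); c=T@np.append(X,1); return np.array([cx+f*c[0]/c[2],cy+f*c[1]/c[2]])
def ray(n,uv,p=None):
    f,cx,cy,T=p or P(n); R=T[:3,:3]; d=R.T@np.array([(uv[0]-cx)/f,(uv[1]-cy)/f,1]); return -R.T@T[:3,3], d/np.linalg.norm(d)
def onz(n,uv,z,p=None):
    o,d=ray(n,uv,p); return o+d*(z-o[2])/d[2]
def tri(rs):
    A=np.zeros((3,3));b=np.zeros(3)
    for o,d in rs:
        M=np.eye(3)-np.outer(d,d);A+=M;b+=M@o
    return np.linalg.solve(A,b)
E
python3 - <<'E'
from h import *
ims={n:bot.capture(n) for n in("scene","top","wrist")}
for n in ims: cv2.imwrite(f"pics/{n}0.png",ims[n]); print(n,P(n))
o=bot.get_obs();print(o)
E
```

```text
scene (np.float64(448.2745349411242), 276.7164186657698, 208.51930598919054, array([[-5.24852052e-01,  8.50991499e-01, -1.85416483e-02,
         2.92446052e+02],
       [ 5.69621932e-01,  3.34963088e-01, -7.50553518e-01,
        -1.81410764e+02],
       [-6.32503896e-01, -4.04491284e-01, -6.60549486e-01,
         1.59913460e+03],
       [ 0.00000000e+00,  0.00000000e+00,  0.00000000e+00,
         1.00000000e+00]]))
top (np.float64(522.8635769404397), 276.9580907801046, 214.04775872101916, array([[ 1.35350769e-02, -9.99900967e-01,  3.85449675e-03,
        -1.47299883e+01],
       [-9.96868896e-01, -1.37941730e-02, -7.78596457e-02,
         5.60590751e+02],
       [ 7.79051047e-02, -2.78859163e-03, -9.96956879e-01,
         1.66904717e+03],
       [ 0.00000000e+00,  0.00000000e+00,  0.00000000e+00,
         1.00000000e+00]]))
wrist (np.float64(353.7372954392801), 278.1556937999447, 208.2406668129188, array([[ 2.61662836e-01,  9.65158986e-01, -8.31485206e-04,
        -5.24867090e+02],
       [ 9.20535613e-01, -2.49305948e-01,  3.00766903e-01,
        -3.87504442e+01],
       [ 2.90080585e-01, -7.94649326e-02, -9.53697320e-01,
         3.91873002e+02],
       [ 0.00000000e+00,  0.00000000e+00,  0.00000000e+00,
         1.00000000e+00]]))
{'time': 0.15, 'joint_positions': array([ 1.15903934e+00,  3.42556772e-01,  1.52475862e+00,  6.71113201e-06,
        1.27540894e+00, -1.46031248e-01]), 'dq': array([-0.00076688, -0.00370645, -0.00335296, -0.00015653,  0.0018158 ,
        0.00141065]), 'tau': array([ 1.09587840e-03, -4.31476092e+01, -2.44353354e+01,  7.18176272e-02,
        5.38242096e-02, -8.56184806e-05]), 'tool_pos': array([137.75289721, 506.32470642, 243.22127583]), 'tcp_rot': array([-3.14047395e+00, -1.71023636e-04,  2.87586487e+00]), 'contact_force': array([0.17164841, 0.06663003, 1.11213893]), 'moment': array([-0.03371434, -0.04172427, -0.00645839]), 'finger_force': 0.0, 'grip_width': 91.89447910240449}
```

View pics/scene0.png

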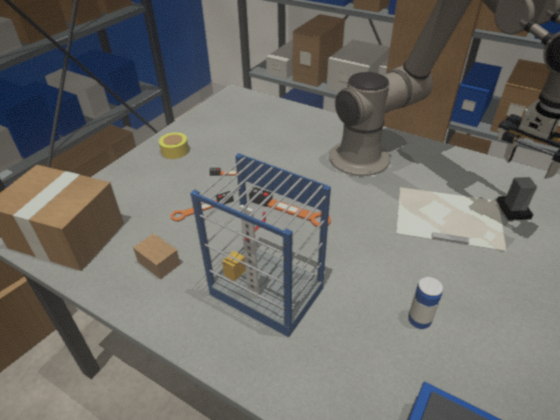

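View pics/top0.png

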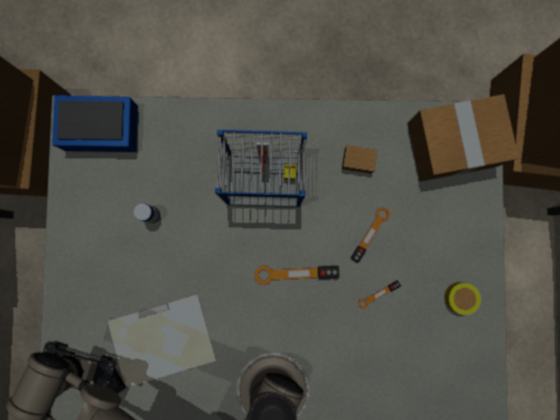

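Scene: the cage is in the middle with its header facing the robot; the red hook shows at top (264,155). There are three orange keys in the top view:
- Large: eye (264,275), fob (328,272), about 204 mm.
- Middle: eye (382,214), fob (358,254), about 150 mm. It fits the 155 mm eye-to-fob distance.
- Small: eye (363,303), fob (395,286), about 115 mm.

I'll confirm with a crop and numbers.

```bash
python3 - <<'E'
from h import *
t=cv2.imread("pics/top0.png"); s=cv2.imread("pics/scene0.png")
c=cv2.resize(t[190:320,240:420],None,fx=4,fy=4,interpolation=cv2.INTER_CUBIC)
c=cv2.convertScaleAbs(c,alpha=1.6); cv2.imwrite("pics/keys.png",c)
def blobs(im,lo,hi,mn):
    m=cv2.inRange(cv2.cvtColor(im,cv2.COLOR_BGR2HSV),lo,hi); n,l,st,ce=cv2.connectedComponentsWithStats(m)
    return [(st[i].tolist(),ce[i].round(1).tolist()) for i in range(1,n) if st[i][4]>=mn]
for nm,im in(("top",t),("scene",s)):
    print(nm,"orange",blobs(im,(5,170,110),(14,255,255),15)); print("red",blobs(im,(0,150,70),(4,255,255),4),blobs(im,(174,120,70),(180,255,255),4))
    print("blue",blobs(im,(105,130,40),(125,255,255),30))
print("z=4 eye",onz("top",(382,214),4),"fob",onz("top",(358,254),26), "big",onz("top",(264,275),4),onz("top",(328,272),26),"small",onz("top",(363,303),4),onz("top",(395,286),20))
o=bot.get_obs();f,cx,cy,T=P("wrist");print("wristcam",-T[:3,:3].T@T[:3,3],T[2,:3])
for n in("scene","top"): print(n,"cam",-P(n)[3][:3,:3].T@P(n)[3][:3,3])
E
```

```text
top orange []
red [([360, 249, 3, 3, 9], [361.0, 250.0]), ([321, 270, 4, 5, 18], [322.5, 272.2]), ([391, 286, 3, 3, 5], [392.0, 287.0])] []
blue [([53, 95, 78, 52, 1389], [94.1, 123.2]), ([218, 130, 89, 8, 202], [262.6, 132.1]), ([215, 188, 90, 9, 200], [259.2, 193.2])]
scene orange []
red [([264, 193, 3, 3, 7], [265.0, 193.7])] []
blue [([151, 0, 53, 96, 3039], [177.0, 37.7]), ([314, 0, 38, 6, 110], [334.9, 1.4]), ([389, 0, 7, 14, 64], [391.8, 6.3]), ([70, 14, 88, 87, 4181], [119.2, 56.7]), ([541, 20, 19, 13, 154], [551.4, 26.3]), ([0, 48, 65, 109, 4557], [29.5, 100.6]), ([67, 59, 23, 18, 151], [75.3, 67.6]), ([451, 63, 50, 63, 1715], [475.6, 92.6]), ([56, 91, 29, 49, 805], [68.9, 114.6]), ([106, 91, 14, 14, 85], [112.0, 98.7]), ([138, 97, 23, 18, 113], [149.4, 106.0]), ([419, 291, 22, 14, 95], [430.0, 298.5]), ([409, 383, 91, 37, 734], [440.6, 403.1])]
z=4 eye [ 567.04795854 -350.65154533    4.        ] fob [ 435.43653238 -268.81527294   26.        ] big [363.57998755  32.17449256   4.        ] [ 376.70625102 -172.86196918   26.        ] small [ 278.04148662 -288.67731113    4.        ] [ 334.76720024 -388.59612252   20.        ]
wristcam [ 59.33462531 528.05963442 384.94666383] [ 0.29008059 -0.07946493 -0.95369732]
scene cam [1268.28532783  458.73281518  925.57148528]
top cam [ 429.0075601    -2.34135284 1707.67223342]
```

View pics/keys.png

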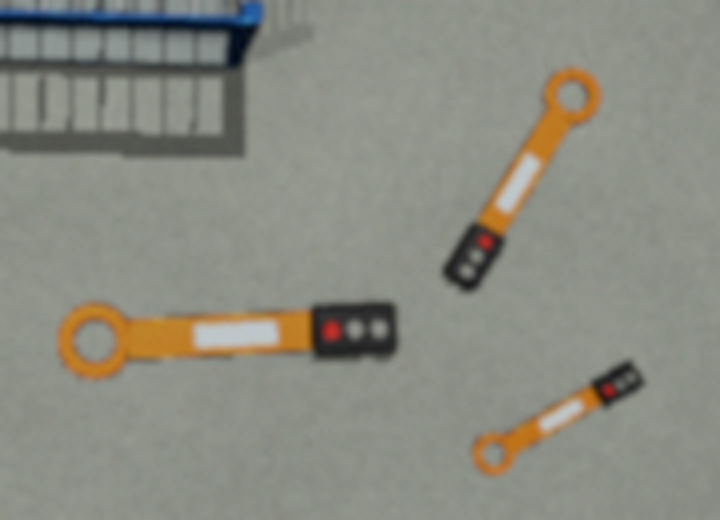

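The crop confirms it: the middle key has its eye at (383,214) and fob at (358.5,254.5), about 155 mm apart. The big one at left is about 205 mm and the small one about 115 mm.

```bash
python3 - <<'E'
from h import *
t=cv2.imread("pics/top0.png")
m=cv2.inRange(cv2.cvtColor(t,cv2.COLOR_BGR2HSV),(105,130,40),(125,255,255))
for r in ((125,142,210,312),(184,200,210,312)):
    ys,xs=np.nonzero(m[r[0]:r[1],r[2]:r[3]]); xs=xs+r[2]; ys=ys+r[0]
    (vx,vy,x0,y0)=cv2.fitLine(np.c_[xs,ys].astype(np.float32),cv2.DIST_HUBER,0,.01,.01).ravel()
    f=lambda x:(x,y0+vy/vx*(x-x0))
    a,b=onz("top",f(xs.min()-.5),340),onz("top",f(xs.max()+.5),340)
    print(xs.min(),xs.max(),a.round(1),b.round(1),"yaw",np.arctan2(a[0]-b[0],b[1]-a[1]),np.linalg.norm(a-b),"mid",((a+b)/2).round(1))
print("strip/hook red top",onz("top",(264,155),251))
print("carton",onz("top",(360,159),60),"can",onz("top",(147,213),130))
E
```

```text
218 306 [755.9 154.7 340. ] [752.5 -81.7 340. ] yaw 3.1272293646851907 236.4676754155512 mid [754.2  36.5 340. ]
215 304 [591.9 158.9 340. ] [587.3 -78.  340. ] yaw 3.1219505081054666 236.9550324090436 mid [589.6  40.5 340. ]
strip/hook red top [709.28073259  32.37034016 251.        ]
carton [ 737.4938241  -269.36774036   60.        ] can [550.03155385 386.26633626 130.        ]
```

```bash
python3 -m pendant '[[[0.7,-1,0.1],[0,0,0.2],1],[[0.7,-1,0.1],[0,0,0.2],1],[[0.7,-1,0.1],[0,0,0.2],1],[[0.7,-1,0.1],[0,0,0.2],1],[[0.7,-1,0.1],[0,0,0.2],1],[[0.7,-1,0.1],[0,0,0.2],1],[[0.7,-1,0.1],[0,0,0.2],1],[[0.7,-1,0.1],[0,0,0.2],1],[[0.7,-1,0.1],[0,0,0.2],1],[[0.7,-1,0.1],[0,0,0.2],1]]'
python3 -m pendant '[[[0,-1,-0.1],[0,-1,0],1],[[0,-1,-0.1],[0,-1,0],1],[[0,-1,-0.1],[0,-1,0],1],[[0,-1,-0.1],[0,-1,0],1],[[0,-0.8,-0.1],[0,-1,0],1],[[0,-0.5,-0.1],[0,-1,0],1],[[0,0,-0.1],[0,-1,0],1],[[0,0,-0.1],[0,0,0],1],[[0,0,0],[0,0,0],1],[[0,0,0],[0,0,0],1]]'
python3 - <<'E'
from h import *
import pickle
p=P("wrist");im=bot.capture("wrist");cv2.imwrite("pics/w1.png",im);pickle.dump(p,open("w1.pkl","wb"))
print(proj("wrist",[670,38.5,251],p))
E
```

```text
time: 0.98
tool_pos: [348.4, 204.9, 273.9]
tcp_rot: [3.141, 0.0, 3.117]
contact_force: [0.8, 0.7, -0.6]
grip_width: 91.8
finger_force: 0.0
time: 1.82
tool_pos: [349.4, 60.5, 251.7]
tcp_rot: [3.1, 0.751, 3.11]
contact_force: [-0.5, 0.2, -0.3]
grip_width: 91.7
finger_force: 0.0
[260.64607278 363.52052042]
```

View pics/w1.png

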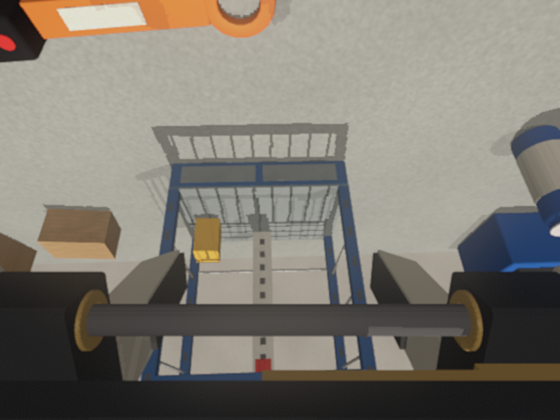

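The wrist view shows the cage from the front, with the hook's foot at (262,365) just above the gripper silhouette. The large key is at the top. I'll tilt further and take two side-shifted views for the hook.

```bash
python3 -m pendant '[[[0.3,1,0],[0,-0.5,0],1],[[0.3,1,0],[0,-0.5,0],1],[[0.3,1,0],[0,-0.5,0],1],[[0.3,0,0],[0,-0.5,0],1],[[0.3,0,0],[0,-0.5,0],1],[[0.3,0,0],[0,-0.5,0],1],[[0.3,0,0],[0,-0.5,0],1],[[0.3,0,0],[0,-0.3,0],1],[[0,0,0],[0,0,0],1],[[0,0,0],[0,0,0],1]]'
python3 - <<'E'
from h import *
import pickle
p=P("wrist");im=bot.capture("wrist");cv2.imwrite("pics/w2.png",im);pickle.dump(p,open("w2.pkl","wb"))
print(proj("wrist",[670,38.5,251],p))
E
python3 -m pendant '[[[0,-1,0],[0,0,0],1],[[0,-1,0],[0,0,0],1],[[0,-1,0],[0,0,0],1],[[0,-1,0],[0,0,0],1],[[0,-1,0],[0,0,0],1],[[0,-1,0],[0,0,0],1],[[0,-1,0],[0,0,0],1],[[0,-0.3,0],[0,0,0],1],[[0,0,0],[0,0,0],1],[[0,0,0],[0,0,0],1]]'
python3 - <<'E'
from h import *
import pickle
p=P("wrist");im=bot.capture("wrist");cv2.imwrite("pics/w3.png",im);pickle.dump(p,open("w3.pkl","wb"))
c=proj("wrist",[670,38.5,251],p);print(c)
a=cv2.imread("pics/w2.png");q=pickle.load(open("w2.pkl","rb"))
out=[]
for i,pp in((a,q),(im,p)):
    u,v=proj("wrist",[670,38.5,251],pp).round().astype(int); u0,v0=max(u-55,0),max(v-75,0)
    print("crop origin",u0,v0); out.append(cv2.resize(i[v0:v0+120,u0:u0+110],(440,480),interpolation=cv2.INTER_CUBIC)[:, :395])
cv2.imwrite("pics/hook.png",np.hstack(out))
E
```

```text
time: 2.7
tool_pos: [357.2, 63.5, 274.8]
tcp_rot: [3.078, 0.868, 3.102]
contact_force: [0.0, -1.1, -0.2]
grip_width: 91.8
finger_force: 0.0
[255.34343289 312.4300077 ]
time: 3.58
tool_pos: [362.6, -89.8, 284.1]
tcp_rot: [3.081, 0.805, 3.082]
contact_force: [-0.3, 0.2, -0.3]
grip_width: 91.7
finger_force: 0.0
[381.27398117 314.818646  ]
crop origin 200 237
crop origin 326 240
```

View pics/hook.png

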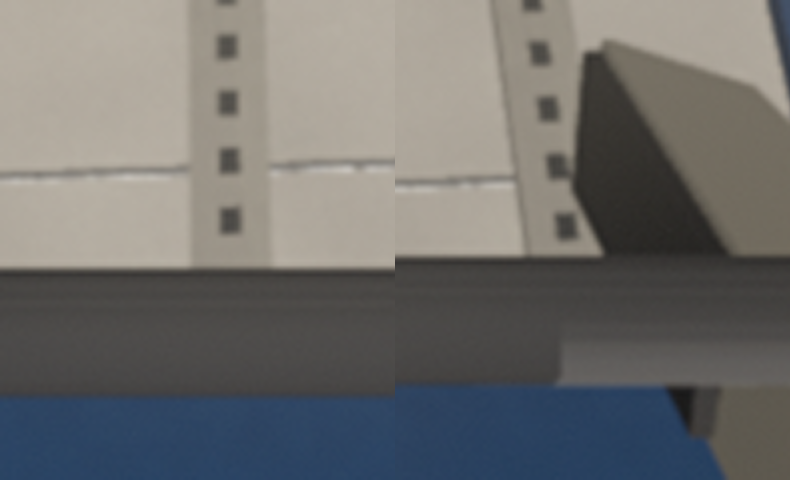

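```bash
cat > kin.py <<'E'
import numpy as np
from scipy.spatial.transform import Rotation as R
from scipy.optimize import least_squares
LO=np.array([-2.53,-.77,.04,-1,.28,-3.11]);HI=np.array([2.53,2.02,2.7,4.14,2.66,3.11])
def cols(q):
    r1=R.from_euler('z',q[0]).as_matrix();a=r1@R.from_euler('y',q[1]).as_matrix();b=a@R.from_euler('y',q[2]).as_matrix()
    c=b@R.from_euler('z',q[3]).as_matrix()@R.from_euler('y',q[4]).as_matrix();e=np.eye(3)
    return np.c_[e[2],a[:,2],b[:,2],c[:,2],r1[:,0],a[:,0],b[:,0]], c
def fk(q,L):
    A,c=cols(q);return A@L,c@R.from_euler('z',q[5]).as_matrix()
def ik(p,rpy,L,q0,off):
    T=R.from_euler('xyz',rpy).as_matrix()
    def e(q):
        x,r=fk(q,L);return np.r_[(x-p)/100,(R.from_matrix(T.T@r@off)).as_rotvec()]
    s=least_squares(e,np.clip(q0,LO+1e-3,HI-1e-3),bounds=(LO,HI));return s.x,np.abs(s.fun).max()
E
python3 - <<'E'
from h import *
from kin import *
o=bot.get_obs();q=o["joint_positions"];print(q.round(3),o["tool_pos"],o["tcp_rot"])
S=[(np.array([1.15904,.342557,1.524759,0,1.275409,-.14603]),np.array([137.75,506.32,243.22]),[-3.14047,0,2.87586]),(q,o["tool_pos"],o["tcp_rot"])]
A=np.vstack([cols(s[0])[0] for s in S]);b=np.hstack([s[1] for s in S])
L=np.r_[np.linalg.lstsq(A[:,:4],b,rcond=None)[0],0,0,0];print(L,A@L-b)
for s in S: print((R.from_matrix(fk(s[0],L)[1].T@R.from_euler('xyz',s[2]).as_matrix())).as_rotvec())
E
```

```text
[-1.034 -0.331  2.359  0.935  0.898 -3.102] [362.51458691 -89.11466018 283.99651239] [3.08136696 0.80500852 3.08279561]
[189.31886263 576.64599765 342.15114403 407.16368169   0.
   0.           0.        ] [ 70.54494288 -29.36792412 -17.89670552  -7.48318551  -6.28270984
  17.89670552]
[ 1.31256695e-04 -1.27551617e-04  1.57080274e+00]
[ 8.54718476e-17 -2.79104784e-16  1.57079633e+00]
```

```bash
cat >> kin.py <<'E'
_c=cols
def cols(q):
    A,c=_c(q); r1=R.from_euler('z',q[0]).as_matrix(); return np.c_[A[:,:4],r1[:,1]],c
OFF=R.from_euler('z',np.pi/2).as_matrix()
E
python3 - <<'E'
from h import *
import kin
from kin import *
o=bot.get_obs();q=o["joint_positions"]
S=[(np.array([1.15904,.342557,1.524759,0,1.275409,-.14603]),np.array([137.75,506.32,243.22])),(q,o["tool_pos"])]
A=np.vstack([kin.cols(s[0])[0] for s in S]);b=np.hstack([s[1] for s in S])
L=np.linalg.lstsq(A,b,rcond=None)[0];print(L,(A@L-b).round(2));np.save("L.npy",L)
for x,z in((350,250),(450,200),(450,250),(500,200),(510,200),(540,170),(560,140),(590,110)):
  for th in (0.4,.6,.8,1.0,1.2):
    qq,e=ik(np.array([x,38,z]),[np.pi,th,np.pi],L,np.array([-.1,.6,1.5,0,.6,-1.6]),OFF)
    print(x,z,th,qq.round(2),e.round(3))
E
```

```text
[161.5622814  518.31418444 361.13428019 301.04167614  76.4135548 ] [-0.01  0.01 -0.02 -0.01 -0.01  0.02]
350 250 0.4 [-0.17 -0.21  2.18  0.09  0.78 -1.79] 0.0
350 250 0.6 [-0.22 -0.31  2.33  0.24  0.55 -1.96] 0.0
350 250 0.8 [-0.3  -0.39  2.49  0.7   0.34 -2.45] 0.0
350 250 1.0 [ 0.1  -0.33  2.48 -1.    0.28 -0.51] 0.161
350 250 1.2 [ 0.1  -0.34  2.49 -1.    0.28 -0.49] 0.342
450 200 0.4 [-0.12  0.05  2.11  0.08  0.58 -1.75] 0.0
450 200 0.6 [-0.14 -0.01  2.28  0.28  0.29 -1.95] 0.0
450 200 0.8 [-0.28 -0.04  2.4   1.35  0.28 -3.11] 0.088
450 200 1.0 [-0.28 -0.05  2.41  1.37  0.28 -3.11] 0.24
450 200 1.2 [ 0.08 -0.    2.31 -1.    0.28 -0.48] 0.498
450 250 0.4 [-0.12 -0.    2.01  0.07  0.74 -1.73] 0.0
450 250 0.6 [-0.14 -0.08  2.17  0.18  0.46 -1.84] 0.0
450 250 0.8 [-0.22 -0.13  2.32  0.8   0.28 -2.51] 0.044
450 250 1.0 [-0.28 -0.14  2.39  1.38  0.28 -3.11] 0.133
450 250 1.2 [ 0.08 -0.09  2.29 -1.    0.28 -0.5 ] 0.396
500 200 0.4 [-0.1   0.14  2.    0.07  0.6  -1.72] 0.0
500 200 0.6 [-0.12  0.09  2.17  0.23  0.29 -1.89] 0.0
500 200 0.8 [-0.25  0.06  2.3   1.36  0.28 -3.11] 0.108
500 20
[... 514 characters left out ...]
9  2.23  1.37  0.28 -3.11] 0.129
540 170 1.0 [-0.23  0.19  2.23  1.39  0.28 -3.11] 0.287
540 170 1.2 [-0.23  0.18  2.23  1.41  0.28 -3.11] 0.478
560 140 0.4 [-0.09  0.32  1.96  0.08  0.46 -1.72] 0.0
560 140 0.6 [-0.11  0.29  2.06  0.3   0.28 -1.95] 0.079
560 140 0.8 [-0.22  0.28  2.18  1.38  0.28 -3.11] 0.142
560 140 1.0 [-0.22  0.28  2.18  1.39  0.28 -3.11] 0.332
560 140 1.2 [-0.22  0.27  2.18  1.41  0.28 -3.11] 0.524
590 110 0.4 [-0.08  0.41  1.92  0.08  0.41 -1.72] 0.0
590 110 0.6 [-0.11  0.39  2.    0.31  0.28 -1.97] 0.109
590 110 0.8 [-0.21  0.38  2.12  1.38  0.28 -3.11] 0.173
590 110 1.0 [-0.21  0.38  2.12  1.4   0.28 -3.11] 0.365
590 110 1.2 [-0.21  0.37  2.12  1.41  0.28 -3.11] 0.557
```

```bash
cat > go.py <<'E'
import sys,numpy as np
from plant import bot
from kin import *
a=[float(x) for x in sys.argv[1:7]];o=bot.get_obs();L=np.load("L.npy")
d=np.array(a[:3])-o["tool_pos"];T=R.from_euler('xyz',a[3:]);C=R.from_euler('xyz',o["tcp_rot"])
rv=(T*C.inv()).as_rotvec()
q,e=ik(np.array(a[:3]),a[3:],L,o["joint_positions"],OFF)
print("t",o["time"],"pos",o["tool_pos"].round(1),"F",o["contact_force"].round(1),"shift",(d/30).round(2),"turn",(rv/.12).round(2),"ik",q.round(2),round(e,3))
E
python3 go.py 560 38 480 3.1416 .4 3.1416; python3 go.py 640 38 480 3.1416 .2 3.1416
```

```text
t 3.6333 pos [362.5 -89.1 284. ] F [-0.6  0.3 -0.2] shift [6.58 4.24 6.53] turn [-0.32  3.38  0.2 ] ik [-0.09  0.17  1.17  0.03  1.41 -1.66] 0.0
t 3.6333 pos [362.5 -89.1 284. ] F [-0.6  0.3 -0.2] shift [9.25 4.24 6.53] turn [-0.3   5.05  0.23] ik [-0.07  0.51  0.6   0.01  1.83 -1.63] 0.0
```

```bash
python3 -m pendant '[[[0.4,0.5,0.9],[-0.03,0.34,0.02],1],[[0.5,0.5,0.9],[-0.03,0.34,0.02],1],[[0.7,0.5,0.9],[-0.03,0.34,0.02],1],[[0.8,0.5,0.8],[-0.03,0.34,0.02],1],[[0.8,0.5,0.8],[-0.03,0.34,0.02],1],[[0.8,0.5,0.7],[-0.03,0.34,0.02],1],[[0.8,0.5,0.7],[-0.03,0.34,0.02],1],[[0.8,0.4,0.6],[-0.03,0.34,0.02],1],[[0.8,0.4,0.3],[-0.03,0.34,0.02],1],[[0.2,0,0],[-0.03,0.34,0.02],1]]'; python3 go.py 560 38 480 3.1416 .4 3.1416
```

```text
time: 4.47
tool_pos: [537.0, 21.7, 446.6]
tcp_rot: [3.127, 0.442, -3.141]
contact_force: [-1.5, 0.0, -1.0]
grip_width: 92.0
finger_force: 0.0
t 4.4667 pos [537.   21.7 446.6] F [-1.5  0.  -1. ] shift [0.77 0.54 1.11] turn [-0.11  0.35 -0.06] ik [-0.09  0.17  1.17  0.03  1.41 -1.66] 0.0
```

```bash
python3 -m pendant '[[[0.2,0.2,0.5],[0,0.2,0],1],[[0.3,0.2,0.5],[0,0.2,0],1],[[0.3,0.1,0.1],[0,0,0],1],[[0,0,0],[0,0,0],1],[[0,0,0],[0,0,0],1],[[0,0,0],[0,0,0],1],[[0,0,0],[0,0,0],1],[[0,0,0],[0,0,0],1],[[0,0,0],[0,0,0],1],[[0,0,0],[0,0,0],1]]'
cat > snap.py <<'E'
import sys,pickle
from h import *
k=sys.argv[1];p=P("wrist");im=bot.capture("wrist");cv2.imwrite(f"pics/{k}.png",im);pickle.dump(p,open(k+".pkl","wb"))
m=cv2.inRange(cv2.cvtColor(im,cv2.COLOR_BGR2HSV),(0,140,60),(4,255,255))|cv2.inRange(cv2.cvtColor(im,cv2.COLOR_BGR2HSV),(172,140,60),(180,255,255))
n,l,st,ce=cv2.connectedComponentsWithStats(m)
print(proj("wrist",[670,38.5,251],p),[(st[i].tolist(),ce[i].round(1).tolist()) for i in range(1,n) if st[i][4]>5])
E
python3 snap.py a1
python3 -m pendant '[[[0.7,0,0],[0,0.4,0],1],[[0.8,0,0],[0,0.4,0],1],[[0.8,0,0],[0,0.4,0],1],[[0.4,0,0],[0,0.4,0],1],[[0,0,0],[0,0.1,0],1],[[0,0,0],[0,0,0],1],[[0,0,0],[0,0,0],1],[[0,0,0],[0,0,0],1],[[0,0,0],[0,0,0],1],[[0,0,0],[0,0,0],1]]'
python3 snap.py a2
python3 - <<'E'
from h import *
import pickle
o=[]
for k in("a1","a2"):
    p=pickle.load(open(k+".pkl","rb"));u,v=proj("wrist",[670,38.5,251],p).round().astype(int)
    im=cv2.imread(f"pics/{k}.png");u0,v0=u-50,max(v-75,0);print(u0,v0);o.append(cv2.resize(im[v0:v0+150,u0:u0+100],(400,600),interpolation=cv2.INTER_CUBIC))
cv2.imwrite("pics/hk2.png",np.hstack(o))
E
```

```text
time: 5.3
tool_pos: [558.9, 32.4, 478.2]
tcp_rot: [3.127, 0.393, 3.137]
contact_force: [0.4, 1.4, 0.1]
grip_width: 91.5
finger_force: 0.0
[280.21085233 185.2248812 ] [([280, 180, 2, 6, 7], [280.3, 182.3]), ([279, 190, 3, 27, 67], [280.0, 203.0]), ([273, 220, 8, 3, 20], [276.1, 221.2])]
time: 6.18
tool_pos: [639.2, 32.7, 479.5]
tcp_rot: [3.128, 0.191, 3.138]
contact_force: [-0.2, 0.5, -0.5]
grip_width: 92.2
finger_force: 0.0
[280.35009572 163.83553535] [([279, 165, 3, 39, 65], [279.6, 184.6]), ([272, 206, 8, 5, 27], [275.9, 208.1]), ([287, 207, 3, 3, 9], [288.0, 208.0])]
230 110
230 89
```

View pics/hk2.png

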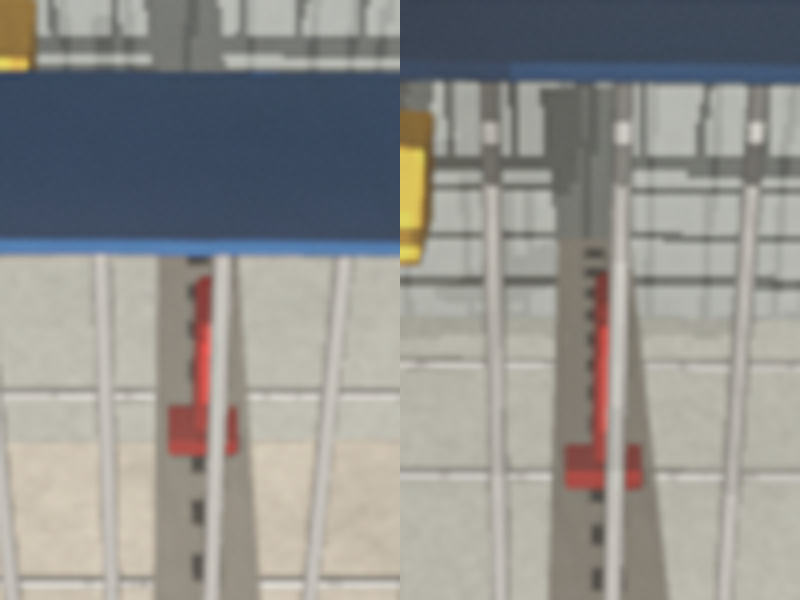

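Both crops show the red hook: its front end is at (280.8,179.5) in a1 and (280.5,157) in a2. The foot block's front-top edge is at (280.8,218) and (280.8,206.5).

```bash
python3 - <<'E'
from h import *
import pickle
p1,p2=[pickle.load(open(k+".pkl","rb")) for k in("a1","a2")]
for nm,a,b in(("end",(280.8,179.5),(280.5,157)),("block ft",(280.8,218),(280.8,206.5)),("block front bottom",(280.8,211.3),(280.8,200.3)),("block back top",(280.8,223.7),(280.8,211)),("hdr top-back edge",(280,172.5),(280,None or 108.5))):
    print(nm,tri([ray("wrist",a,p1),ray("wrist",b,p2)]).round(1))
# sensitivity
print(tri([ray("wrist",(280.8,180),p1),ray("wrist",(280.5,156.5),p2)]).round(1))
for z in (242,246,251,256,260): print(z,onz("wrist",(280.8,179.5),z,p1).round(1),onz("wrist",(280.5,157),z,p2).round(1))
# cage posts/hook y: strip edges at block rows
print("strip y",onz("wrist",(230+169/4,219),251,p1),onz("wrist",(230+238/4,219),251,p1))
E
```

```text
end [662.7  38.9 249.9]
block ft [723.1  39.4 247.7]
block front bottom [719.8  39.6 238.7]
block back top [723.2  39.2 258.1]
hdr top-back edge [592.1  36.3 339.6]
[660.9  38.8 253.6]
242 [668.4  39.3 242. ] [665.7  38.8 242. ]
246 [665.5  39.2 246. ] [664.2  38.7 246. ]
251 [662.   39.1 251. ] [662.4  38.6 251. ]
256 [658.4  39.  256. ] [660.5  38.5 256. ]
260 [655.6  38.9 260. ] [659.   38.4 260. ]
strip y [721.71410628  28.9532177  251.        ] [721.93532575  50.32504562 251.        ]
```

```bash
python3 - <<'E'
from h import *
s=cv2.imread("pics/scene0.png").astype(int)
r=s[:,:,2]-np.maximum(s[:,:,1],s[:,:,0])
ys,xs=np.nonzero(r[180:245,240:290]>35);xs+=240;ys+=180
for v in sorted(set(ys)):
    print(v,xs[ys==v].tolist(),[r[v,x] for x in xs[ys==v]])
def ony(uv,y=39):
    o,d=ray("scene",uv);return (o+d*(y-o[1])/d[1]).round(0)
for uv in((265,193),(264,214),(265,208),(260,226)): print(uv,ony(uv))
for X in((667,39,251),(667,39,274),(667,39,242),(717,39,251)): print(X,proj("scene",X).round(1))
E
```

```text
192 [264, 265, 266] [np.int64(44), np.int64(57), np.int64(56)]
193 [263, 264, 265, 266, 267] [np.int64(47), np.int64(90), np.int64(103), np.int64(103), np.int64(76)]
194 [263, 264, 265, 266, 267] [np.int64(56), np.int64(96), np.int64(109), np.int64(105), np.int64(80)]
195 [264, 265, 266, 267] [np.int64(64), np.int64(81), np.int64(71), np.int64(44)]
199 [271, 272, 273] [np.int64(43), np.int64(53), np.int64(46)]
200 [270, 271, 272, 273, 274, 275, 276] [np.int64(38), np.int64(60), np.int64(65), np.int64(65), np.int64(61), np.int64(58), np.int64(44)]
201 [270, 271, 272, 273, 274, 275, 276] [np.int64(54), np.int64(67), np.int64(69), np.int64(70), np.int64(70), np.int64(68), np.int64(55)]
202 [269, 270, 271, 272, 273, 274, 275, 276] [np.int64(54), np.int64(64), np.int64(68), np.int64(70), np.int64(67), np.int64(69), np.int64(59), np.int64(40)]
203 [268, 269, 270, 271, 272, 273, 274, 275] [np.int64(49), np.int64(63), np.int64(67), np.int64(69), np.int64(69), np.int64(68), np.int64(60), np.int64(41)]
204 [268, 269, 270, 271, 272, 273, 274] [np.int64(57), np.int64(67), np.int64(69), np.int64(
[... 1335 characters left out ...]
t64(47), np.int64(65), np.int64(40)]
227 [255, 256, 257, 258] [np.int64(57), np.int64(89), np.int64(96), np.int64(64)]
228 [254, 255, 256, 257, 258] [np.int64(38), np.int64(86), np.int64(100), np.int64(81), np.int64(37)]
229 [254, 255, 256, 257] [np.int64(39), np.int64(81), np.int64(76), np.int64(40)]
230 [255, 256] [np.int64(54), np.int64(36)]
238 [245, 246, 247] [np.int64(43), np.int64(55), np.int64(40)]
239 [245, 246, 247] [np.int64(44), np.int64(60), np.int64(49)]
(265, 193) [657.  39. 318.]
(264, 214) [665.  39. 264.]
(265, 208) [660.  39. 278.]
(260, 226) [682.  39. 242.]
(667, 39, 251) [263.6 219. ]
(667, 39, 274) [263.2 211.2]
(667, 39, 242) [263.8 221.9]
(717, 39, 251) [251.  232.6]
```

```bash
for p in "640 -100 430" "500 -200 300" "437 -268 200"; do python3 go.py $p 3.1416 0 2.57; done
python3 - <<'E'
from scipy.spatial.transform import Rotation as R
import numpy as np
# key yaw -0.57, tool tilt -0.45 relative (nose down)
k=R.from_euler('z',-.57)*R.from_euler('y',.45)   # +y rot = nose down
print((k*R.from_matrix([[-1,0,0],[0,1,0],[0,0,-1]])).as_euler('xyz'))
E
```

```text
t 6.2333 pos [639.4  32.7 479.3] F [0.3 0.5 0.1] shift [ 0.02 -4.42 -1.64] turn [ 0.34  1.58 -4.73] ik [-0.27  0.67  0.44 -0.    2.04 -1.27] 0.0
t 6.2333 pos [639.4  32.7 479.3] F [0.3 0.5 0.1] shift [-4.65 -7.76 -5.98] turn [ 0.34  1.58 -4.73] ik [-0.52  0.34  1.36 -0.    1.44 -1.52] 0.0
t 6.2333 pos [639.4  32.7 479.3] F [0.3 0.5 0.1] shift [ -6.75 -10.02  -9.31] turn [ 0.34  1.58 -4.73] ik [-0.7   0.35  1.64 -0.    1.15 -1.7 ] 0.0
[-3.14159265 -0.45        2.57159265]
```

The scene image agrees: the upturned end is at column ~264, rows 212–221, so x≈667, arm z≈249 and tip≈273. Next I go above the middle key.

```bash
python3 -m pendant '[[[-0.7,-1,-0.2],[0.03,0.16,-0.47],1],[[-0.7,-1,-0.2],[0.03,0.16,-0.47],1],[[-0.7,-1,-0.2],[0.03,0.16,-0.47],1],[[-0.7,-1,-0.4],[0.03,0.16,-0.47],1],[[-0.7,-1,-0.6],[0.03,0.16,-0.47],1],[[-0.7,-1,-0.6],[0.03,0.16,-0.47],1],[[-0.7,-1,-0.6],[0.03,0.16,-0.47],1],[[-0.7,-1,-0.6],[0.03,0.16,-0.47],1],[[-0.7,-1,-0.6],[0.03,0.16,-0.47],1],[[-0.4,-0.8,-0.6],[0.03,0.16,-0.47],1]]'
python3 go.py 437 -268 200 3.1416 0 2.57
```

```text
time: 7.07
tool_pos: [436.8, -262.9, 340.1]
tcp_rot: [-3.135, -0.002, 2.57]
contact_force: [1.7, -1.2, 0.1]
grip_width: 91.8
finger_force: 0.0
t 7.0667 pos [ 436.8 -262.9  340.1] F [ 1.7 -1.2  0.1] shift [ 0.01 -0.17 -4.67] turn [ 0.04 -0.04 -0.  ] ik [-0.7   0.35  1.64 -0.    1.15 -1.7 ] 0.0
```

```bash
python3 -m pendant '[[[0,0,-0.8],[0,0,0],1],[[0,-0.1,-0.9],[0,0,0],1],[[0,0,-0.9],[0,0,0],1],[[0,0,-0.9],[0,0,0],1],[[0,0,-0.9],[0,0,0],1],[[0,0,-0.2],[0,0,0],1],[[0,0,0],[0,0,0],1],[[0,0,0],[0,0,0],1],[[0,0,0],[0,0,0],1],[[0,0,0],[0,0,0],1]]'
python3 - <<'E'
from h import *
p=P("wrist");im=bot.capture("wrist");cv2.imwrite("pics/k1.png",im)
hsv=cv2.cvtColor(im,cv2.COLOR_BGR2HSV)
m=cv2.inRange(hsv,(3,120,60),(22,255,255));n,l,st,ce=cv2.connectedComponentsWithStats(m)
print("orange",[(st[i].tolist(),ce[i].round(1).tolist()) for i in range(1,n) if st[i][4]>100])
d=cv2.inRange(hsv,(0,0,0),(180,255,45));n,l,st,ce=cv2.connectedComponentsWithStats(d)
print("dark",[(st[i].tolist(),ce[i].round(1).tolist()) for i in range(1,n) if st[i][4]>200])
print("fob",proj("wrist",[437,-270,26],p),"eye",proj("wrist",[567,-353,8],p))
cv2.imwrite("pics/k1.png",im)
E
```

```text
time: 7.9
tool_pos: [439.9, -264.9, 203.9]
tcp_rot: [-3.136, 0.001, 2.574]
contact_force: [-0.3, -0.5, 0.5]
grip_width: 91.6
finger_force: 0.0
orange [([357, 0, 98, 59, 1617], [390.3, 27.5]), ([114, 25, 64, 123, 2091], [146.9, 77.1]), ([262, 212, 25, 93, 1365], [274.4, 262.1]), ([451, 292, 33, 59, 784], [471.7, 325.4]), ([74, 294, 28, 57, 696], [83.6, 328.6]), ([354, 363, 206, 18, 2610], [473.7, 373.4])]
dark [([437, 271, 123, 98, 6310], [508.1, 320.9]), ([0, 286, 560, 134, 28396], [213.9, 383.0])]
fob [272.44014979 188.54711381] eye [273.23018491 319.17446404]
```

View pics/k1.png

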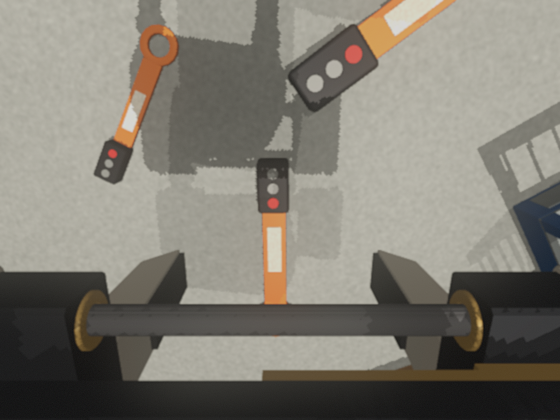

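The wrist view shows the middle key directly ahead: fob columns 258–288, its front top edge at row 212, and the plate running down to (275,300). The small key is at left and the large key at upper right.

```bash
python3 - <<'E'
from h import *
o=bot.get_obs();print(o["tool_pos"],o["tcp_rot"])
f=onz("wrist",(273,212),26);e=onz("wrist",(275.5,300),8);b=onz("wrist",(272.5,167),26)
w=onz("wrist",(258.5,200),26)-onz("wrist",(288.5,200),26);print(f,e,b,"len",np.linalg.norm(f-b),"wid",np.linalg.norm(w))
yw=np.arctan2(e[1]-f[1],e[0]-f[0]);u=np.array([np.cos(yw),np.sin(yw)])
print("yaw",yw,"origin",f[:2]-25*u,"from back",b[:2]+25*u)
# height check: same front edge in top view
print("top check eye",onz("top",(383,214),4)[:2]-155*u)
from kin import *
k=R.from_euler('z',yw)*R.from_euler('y',.45)
print((k*R.from_matrix([[-1,0,0],[0,1,0],[0,0,-1]])).as_euler('xyz'))
E
```

```text
[ 439.78923888 -264.81006387  203.66291411] [-3.13593699e+00  2.89744706e-04  2.57393342e+00]
[ 456.34569037 -281.77117505   26.        ] [ 547.45510142 -337.47435157    8.        ] [ 419.71807518 -258.78540834   26.        ] len 43.24266024834588 wid 28.201021314182725
yaw -0.5487507851812203 origin [ 435.01627024 -268.73062918] from back [ 441.04749532 -271.82595422]
top check eye [ 434.8508469  -273.07329788]
[ 3.14159265 -0.45        2.59284187]
```

```bash
python3 go.py 436 -270 23 3.1416 -.45 2.587
```

```text
t 7.95 pos [ 439.8 -264.8  203.7] F [0.2 0.4 0. ] shift [-0.13 -0.17 -6.02] turn [2.04 3.15 0.1 ] ik [-0.67  0.78  1.5  -0.05  1.31 -1.66] 0.0
```

```bash
python3 -m pendant '[[[-0.1,-0.1,-0.5],[0.4,0.63,0.02],1],[[0,-0.1,-0.6],[0.4,0.63,0.02],1],[[0,0,-0.6],[0.4,0.63,0.02],1],[[0,0,-0.6],[0.4,0.63,0.02],1],[[0,0,-0.6],[0.44,0.63,0.02],1],[[0,0,-0.6],[0,0,0],1],[[0,0,-0.5],[0,0,0],1],[[0,0,0],[0,0,0],1],[[0,0,0],[0,0,0],1],[[0,0,0],[0,0,0],1]]'; python3 go.py 436 -270 23 3.1416 -.45 2.587
```

```text
time: 8.78
tool_pos: [436.7, -270.8, 83.5]
tcp_rot: [3.141, -0.451, 2.588]
contact_force: [0.2, 0.9, -0.5]
grip_width: 91.4
finger_force: 0.0
t 8.7833 pos [ 436.7 -270.8   83.5] F [ 0.2  0.9 -0.5] shift [-0.02  0.03 -2.02] turn [-0.01 -0.   -0.01] ik [-0.67  0.78  1.5  -0.05  1.31 -1.66] 0.0
```

Everything is on target, so I'll descend and close.

```bash
python3 -m pendant '[[[0,0,-0.6],[0,0,0],1],[[0,0,-0.5],[0,0,0],1],[[0,0,-0.4],[0,0,0],1],[[0,0,-0.3],[0,0,0],1],[[0,0,-0.2],[0,0,0],0.6],[[0,0,0],[0,0,0],0.2],[[0,0,0],[0,0,0],-0.2],[[0,0,0],[0,0,0],-1],[[0,0,0],[0,0,0],-1],[[0,0,0],[0,0,0],-1]]'; python3 go.py 436 -270 23 3.1416 -.45 2.587
```

```text
time: 9.62
tool_pos: [436.4, -270.6, 22.7]
tcp_rot: [3.141, -0.452, 2.588]
contact_force: [0.3, 0.1, 1.0]
grip_width: 56.2
finger_force: 0.0
t 9.6167 pos [ 436.4 -270.6   22.7] F [0.3 0.1 1. ] shift [-0.01  0.02  0.01] turn [-0.01 -0.01 -0.01] ik [-0.67  0.78  1.5  -0.05  1.31 -1.66] 0.0
```

```bash
python3 -m pendant '[[[0,0,0],[0,0,0],-1],[[0,0,0],[0,0,0],-1],[[0,0,0],[0,0,0],-1],[[0,0,0],[0,0,0],-1],[[0,0,0],[0,0,0],-1],[[0,0,0],[0,0,0],-1],[[0,0,0],[0,0,0],-1],[[0,0,0],[0,0,0],-1],[[0,0,0.2],[0,0,0],-1],[[0,0,0.3],[0,0,0],-1]]'; python3 -m pendant '[[[0,0,0.5],[0,0,0],-1],[[0,0,0.5],[0,0,0],-1],[[0,0,0.5],[0,0,0],-1],[[0,0,0.5],[0,0,0],-1],[[0,0,0.5],[0,0,0],-1],[[0,0,0.5],[0,0,0],-1],[[0,0,0.4],[0,0,0],-1],[[0,0,0.2],[0,0,0],-1],[[0,0,0],[0,0,0],-1],[[0,0,0],[0,0,0],-1]]'; python3 - <<'E'
from kin import *
for th in(.5,.7,.95):
    k=R.from_euler('z',-.02)*R.from_euler('y',-th); t=th-.45
    T=R.from_euler('z',-.02)*R.from_euler('y',-t)*R.from_matrix([[-1,0,0],[0,1,0],[0,0,-1]])
    print(th,"rpy",T.as_euler('xyz').round(3),"TCP-eye",k.apply([-155,0,19]).round(1))
E
```

```text
time: 10.45
tool_pos: [435.7, -270.0, 36.8]
tcp_rot: [3.14, -0.455, 2.588]
contact_force: [-0.4, 0.3, -1.5]
grip_width: 29.4
finger_force: 30.0
time: 11.28
tool_pos: [436.1, -270.4, 145.1]
tcp_rot: [3.14, -0.453, 2.588]
contact_force: [-0.7, 0.6, -1.7]
grip_width: 29.9
finger_force: 30.0
0.5 rpy [3.142 0.05  3.122] TCP-eye [-145.1    2.9  -57.6]
0.7 rpy [3.142 0.25  3.122] TCP-eye [-130.8    2.6  -85.3]
0.95 rpy [3.142 0.5   3.122] TCP-eye [-105.6    2.1 -115. ]
```

```bash
python3 go.py 390 45 160 3.1416 .05 3.122
```

```text
t 11.2833 pos [ 436.1 -270.4  145.1] F [-0.7  0.6 -1.7] shift [-1.54 10.51  0.5 ] turn [-1.21 -4.06  4.35] ik [-0.08  0.15  2.05  0.    0.89 -1.64] 0.0
```

```bash
python3 -m pendant '[[[-0.4,0.2,0.1],[-0.06,-0.2,0.2],-1],[[-0.5,0.5,0.1],[-0.1,-0.35,0.37],-1],[[-0.4,0.7,0.1],[-0.1,-0.35,0.37],-1],[[-0.24,0.8,0.1],[-0.1,-0.35,0.37],-1],[[0,0.8,0.1],[-0.1,-0.35,0.37],-1],[[0,0.8,0],[-0.1,-0.35,0.37],-1],[[0,0.8,0],[-0.1,-0.35,0.37],-1],[[0,0.8,0],[-0.1,-0.35,0.37],-1],[[0,0.8,0],[-0.1,-0.35,0.37],-1],[[0,0.8,0],[-0.1,-0.35,0.37],-1]]'; python3 -m pendant '[[[0,0.8,0],[-0.1,-0.35,0.37],-1],[[0,0.8,0],[-0.1,-0.35,0.37],-1],[[0,0.8,0],[-0.06,-0.2,0.2],-1],[[0,0.6,0],[0,0,0],-1],[[0,0.3,0],[0,0,0],-1],[[0,0.2,0],[0,0,0],-1],[[0,0,0],[0,0,0],-1],[[0,0,0],[0,0,0],-1],[[0,0,0],[0,0,0],-1],[[0,0,0],[0,0,0],-1]]'; python3 go.py 390 45 160 3.1416 .05 3.122
python3 - <<'E'
from h import *
from kin import *
o=bot.get_obs();k=R.from_euler('xyz',o["tcp_rot"])*R.from_matrix([[-1,0,0],[0,1,0],[0,0,-1]])*R.from_euler('y',-.45)
eye=o["tool_pos"]+k.apply([155,0,-19]);print("eye pred",eye.round(1))
for n in("top","wrist"):
    im=bot.capture(n);u,v=proj(n,eye);print(n,u.round(1),v.round(1))
    cv2.imwrite(f"pics/g_{n}.png",im)
t=cv2.imread("pics/g_top.png");u,v=proj("top",eye).round().astype(int)
a=cv2.resize(t[v-40:v+60,u-50:u+50],(400,400),interpolation=cv2.INTER_CUBIC);print("top crop",u-50,v-40)
w=cv2.resize(cv2.imread("pics/g_wrist.png")[20:,80:480],(400,400))
cv2.imwrite("pics/g.png",np.hstack([a,w]))
E
```

```text
time: 12.12
tool_pos: [389.2, -59.1, 159.5]
tcp_rot: [3.116, -0.038, 3.026]
contact_force: [1.5, -0.1, -1.5]
grip_width: 29.7
finger_force: 30.0
time: 12.95
tool_pos: [390.0, 44.0, 159.9]
tcp_rot: [3.141, 0.071, 3.136]
contact_force: [0.4, 0.3, -1.2]
grip_width: 29.3
finger_force: 30.0
t 12.95 pos [390.   44.  159.9] F [ 0.4  0.3 -1.2] shift [0.   0.03 0.  ] turn [-0.    0.17 -0.12] ik [-0.08  0.15  2.05  0.    0.89 -1.64] 0.0
eye pred [533.9  43.2 220.6]
top 259.5 217.8
wrist 277.1 640.7
top crop 209 178
```

View pics/g.png

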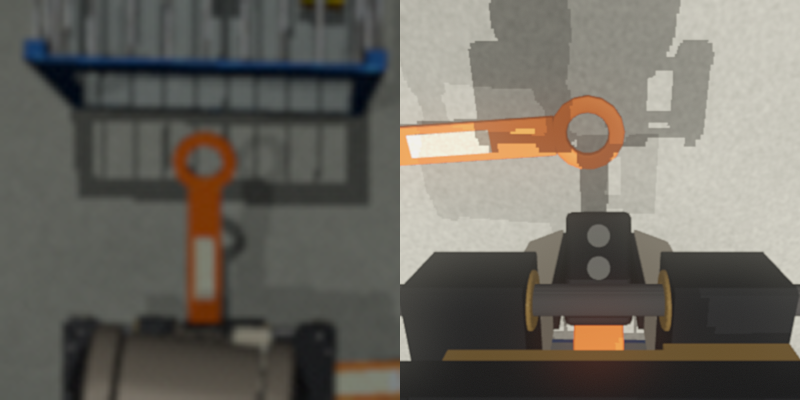

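Top crop: the eye hole is at (260.3,218), predicted (259.5,217.8), so the grip is as expected. The wrist view shows the fob centred between the pads. Now I slide in along the plate's own axis.

```bash
python3 -m pendant '[[[0.2,0,0.1],[0,0,0],-1],[[0.4,0,0.2],[0,0,0],-1],[[0.4,0,0.2],[0,0,0],-1],[[0.4,-0.02,0.21],[0,0,0],-1],[[0.4,-0.02,0.21],[0,0,0],-1],[[0.4,-0.02,0.21],[0,0,0],-1],[[0.4,-0.02,0.21],[0,0,0],-1],[[0.4,-0.02,0.21],[0,0,0],-1],[[0.3,0,0.2],[0,0,0],-1],[[0.2,0,0.1],[0,0,0],-1]]'
cat > eye.py <<'E'
from h import *
from kin import *
o=bot.get_obs();k=R.from_euler('xyz',o["tcp_rot"])*R.from_matrix([[-1,0,0],[0,1,0],[0,0,-1]])*R.from_euler('y',-.45)
eye=o["tool_pos"]+k.apply([155,0,-19]);print("eye",eye.round(1),"tilt",np.arcsin(k.apply([1,0,0])[2]).round(3),"F",o["contact_force"].round(1),"M",o["moment"].round(2),"grip",round(float(o["grip_width"]),1),"t",o["time"])
E
python3 eye.py; python3 - <<'E'
from h import *
t=bot.capture("top");s=bot.capture("scene")
o=[]
for n,im in(("top",t),("scene",s)):
    u,v=proj(n,[660,39,270]).round().astype(int);print(n,u-40,v-40,proj(n,[667,39,273]).round(1));o.append(cv2.resize(im[v-40:v+40,u-40:u+40],(400,400),interpolation=cv2.INTER_CUBIC))
cv2.imwrite("pics/in1.png",cv2.convertScaleAbs(np.hstack(o),alpha=1.4))
E
```

```text
time: 13.88
tool_pos: [496.6, 41.3, 216.4]
tcp_rot: [3.141, 0.073, 3.137]
contact_force: [-0.4, 0.2, -1.1]
grip_width: 29.9
finger_force: 30.0
eye [640.4  40.6 277.4] tilt 0.523 F [-0.4  0.2 -1.1] M [ 0.02  0.08 -0.02] grip 29.9 t 13.8833
top 221 131 [261.2 168.5]
scene 225 171 [263.2 211.6]
```

View pics/in1.png

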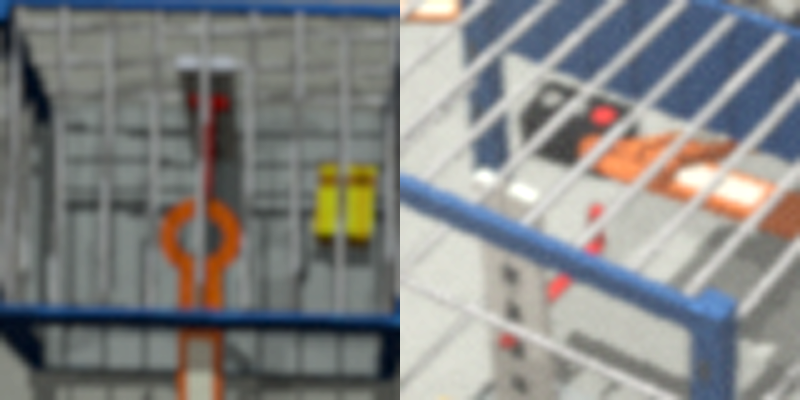

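The crops show the eye just in front of and above the hook's tip, with the hook line ~1.3 px (≈3 mm) to its −y side. I'll correct y and move over the tip.

```bash
python3 -m pendant '[[[0.1,-0.02,0.07],[0,0,0],-1],[[0.15,-0.02,0.08],[0,0,0],-1],[[0.15,-0.02,0.08],[0,0,0],-1],[[0.15,-0.02,0.08],[0,0,0],-1],[[0.15,-0.02,0.08],[0,0,0],-1],[[0.13,0,0.03],[0,0,0],-1],[[0,0,0],[0,0,0],-1],[[0,0,-0.2],[0,0,0],-1],[[0,0,-0.2],[0,0,0],-1],[[0,0,-0.1],[0,0,0],-1]]'; python3 eye.py
```

```text
time: 14.82
tool_pos: [519.1, 38.7, 211.8]
tcp_rot: [3.141, 0.069, 3.138]
contact_force: [-0.6, -0.3, -0.7]
grip_width: 29.6
finger_force: 30.0
eye [663.1  38.1 272.2] tilt 0.519 F [-0.6 -0.3 -0.7] M [0.07 0.14 0.01] grip 29.6 t 14.8167
```

```bash
python3 -m pendant '[[[0.07,0,-0.1],[0,0,0],-1],[[0,0,-0.1],[0,0,0],-1],[[0,0,-0.1],[0,0,0],-1],[[0,0,-0.1],[0,0,0],-1],[[0,0,-0.05],[0,0,0],-1],[[0,0,0],[0,0,0],-1],[[0,0,0],[0,0,0],-1],[[0,0,0],[0,0,0],-1],[[0,0,0],[0,0,0],-1],[[0,0,0],[0,0,0],-1]]'; python3 eye.py
```

```text
time: 15.65
tool_pos: [522.1, 38.6, 199.9]
tcp_rot: [3.141, 0.071, 3.137]
contact_force: [-0.1, 0.6, -1.1]
grip_width: 29.7
finger_force: 30.0
eye [665.9  38.  260.6] tilt 0.521 F [-0.1  0.6 -1.1] M [0.04 0.05 0.02] grip 29.7 t 15.65
```

```bash
python3 -m pendant '[[[0,0,-0.05],[0,0,0],-1],[[0,0,-0.05],[0,0,0],-1],[[0,0,-0.05],[0,0,0],-1],[[0,0,-0.03],[0,0,0],-1],[[0,0,-0.03],[0,0,0],-1],[[0,0,-0.02],[0,0,0],-1],[[0,0,0],[0,0,0],-1],[[0,0,0],[0,0,0],-1],[[0,0,0],[0,0,0],-1],[[0,0,0],[0,0,0],-1]]'; python3 eye.py
```

```text
time: 16.48
tool_pos: [522.0, 38.6, 192.9]
tcp_rot: [3.141, 0.071, 3.137]
contact_force: [-0.6, -0.1, -0.8]
grip_width: 29.7
finger_force: 30.0
eye [665.9  38.  253.6] tilt 0.521 F [-0.6 -0.1 -0.8] M [-0.    0.07  0.02] grip 29.7 t 16.4833
```

```bash
for i in 1 2; do :; done; python3 -m pendant '[[[0,0,-0.02],[0,0,0],-1],[[0,0,-0.02],[0,0,0],-1],[[0,0,-0.01],[0,0,0],-1],[[0,0,0],[0,0,0],-1],[[0,0,0],[0,0,0],-1],[[0,0,0],[0,0,0],-1],[[0,0,0],[0,0,0],-1],[[0,0,0],[0,0,0],-1],[[0,0,0],[0,0,0],-1],[[0,0,0],[0,0,0],-1]]'; python3 eye.py
```

```text
time: 17.32
tool_pos: [522.0, 38.6, 191.3]
tcp_rot: [3.141, 0.071, 3.137]
contact_force: [0.8, 0.4, -1.8]
grip_width: 30.0
finger_force: 30.0
eye [665.9  38.  252. ] tilt 0.521 F [ 0.8  0.4 -1.8] M [ 0.01  0.09 -0.02] grip 30.0 t 17.3167
```

```bash
python3 -m pendant '[[[0,0,-0.02],[0,0,0],-1],[[0,0,-0.01],[0,0,0],-1],[[0,0,-0.01],[0,0,0],-1],[[0,0,0],[0,0,0],-1],[[0,0,0],[0,0,0],-1],[[0,0,0],[0,0,0],-1],[[0,0,0],[0,0,0],-1],[[0,0,0],[0,0,0],-1],[[0,0,0],[0,0,0],-1],[[0,0,0],[0,0,0],-1]]'; python3 eye.py
```

```text
time: 18.15
tool_pos: [522.0, 38.6, 190.1]
tcp_rot: [3.141, 0.071, 3.137]
contact_force: [-0.2, -0.8, -1.4]
grip_width: 29.9
finger_force: 30.0
eye [665.9  38.  250.8] tilt 0.521 F [-0.2 -0.8 -1.4] M [0.03 0.16 0.02] grip 29.9 t 18.15
```

```bash
python3 -m pendant '[[[0,0,-0.02],[0,0,0],-1],[[0,0,-0.01],[0,0,0],-1],[[0,0,-0.01],[0,0,0],-1],[[0,0,0],[0,0,0],-1],[[0,0,0],[0,0,0],-1],[[0,0,0],[0,0,0],-1],[[0,0,0],[0,0,0],-1],[[0,0,0],[0,0,0],-1],[[0,0,0],[0,0,0],-1],[[0,0,0],[0,0,0],-1]]'; python3 eye.py
```

```text
time: 18.98
tool_pos: [522.0, 38.6, 188.9]
tcp_rot: [3.141, 0.071, 3.137]
contact_force: [-0.6, 0.2, -2.0]
grip_width: 30.1
finger_force: 30.0
eye [665.9  38.  249.6] tilt 0.521 F [-0.6  0.2 -2. ] M [0.07 0.12 0.01] grip 30.1 t 18.9833
```

```bash
python3 -m pendant '[[[0,0,-0.01],[0,0,0],-1],[[0,0,-0.01],[0,0,0],-1],[[0,0,-0.01],[0,0,0],-1],[[0,0,0],[0,0,0],-1],[[0,0,0],[0,0,0],-1],[[0,0,0],[0,0,0],-1],[[0,0,0],[0,0,0],-1],[[0,0,0],[0,0,0],-1],[[0,0,0],[0,0,0],-1],[[0,0,0],[0,0,0],-1]]'; python3 eye.py
```

```text
time: 19.82
tool_pos: [522.0, 38.6, 188.0]
tcp_rot: [3.141, 0.071, 3.137]
contact_force: [0.3, 0.9, -1.2]
grip_width: 29.7
finger_force: 30.0
eye [665.9  38.  248.7] tilt 0.521 F [ 0.3  0.9 -1.2] M [ 0.01  0.14 -0.05] grip 29.7 t 19.8167
```

```bash
python3 -m pendant '[[[0,0,-0.02],[0,0,0],-1],[[0,0,-0.01],[0,0,0],-1],[[0,0,-0.01],[0,0,0],-1],[[0,0,0],[0,0,0],-1],[[0,0,0],[0,0,0],-1],[[0,0,0],[0,0,0],-1],[[0,0,0],[0,0,0],-1],[[0,0,0],[0,0,0],-1],[[0,0,0],[0,0,0],-1],[[0,0,0],[0,0,0],-1]]'; python3 eye.py; python3 - <<'E'
from h import *
t=bot.capture("top");s=bot.capture("scene");o=[]
for n,im in(("top",t),("scene",s)):
    u,v=proj(n,[665,38,255]).round().astype(int);print(n,u-20,v-20,proj(n,[665.9,38,247.5]).round(1),proj(n,[666,38,273]).round(1));o.append(cv2.resize(im[v-20:v+20,u-20:u+20],(400,400),interpolation=cv2.INTER_CUBIC))
cv2.imwrite("pics/in2.png",cv2.convertScaleAbs(np.hstack(o),alpha=1.5))
E
```

```text
time: 20.65
tool_pos: [522.0, 38.6, 186.8]
tcp_rot: [3.141, 0.071, 3.137]
contact_force: [-0.2, 0.1, -1.0]
grip_width: 29.7
finger_force: 30.0
eye [665.9  38.  247.5] tilt 0.521 F [-0.2  0.1 -1. ] M [0.05 0.1  0.04] grip 29.7 t 20.65
top 242 150 [261.8 170.4] [261.6 168.9]
scene 244 197 [263.6 219.7] [263.1 211.2]
```

View pics/in2.png

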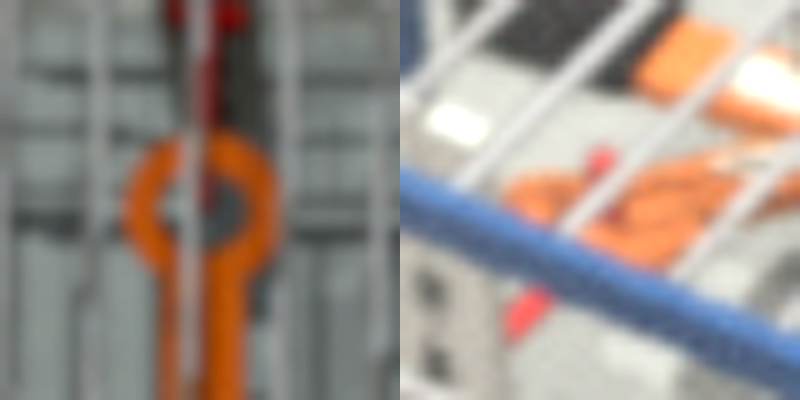

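The crops show the red upturned end inside the hole, in the top view at (205,195) and in the scene view at (600,170). The eye is threaded and the arm is still a bit below. I'll keep easing down.

```bash
python3 -m pendant '[[[0.04,0,-0.02],[0,0,0],-1],[[0,0,-0.01],[0,0,0],-1],[[0,0,-0.01],[0,0,0],-1],[[0,0,0],[0,0,0],-1],[[0,0,0],[0,0,0],-1],[[0,0,0],[0,0,0],-1],[[0,0,0],[0,0,0],-1],[[0,0,0],[0,0,0],-1],[[0,0,0],[0,0,0],-1],[[0,0,0],[0,0,0],-1]]'; python3 eye.py
```

```text
time: 21.58
tool_pos: [523.2, 38.6, 185.7]
tcp_rot: [3.141, 0.071, 3.137]
contact_force: [0.8, 0.5, -1.0]
grip_width: 29.7
finger_force: 30.0
eye [667.1  37.9 246.4] tilt 0.521 F [ 0.8  0.5 -1. ] M [ 0.05 -0.13  0.02] grip 29.7 t 21.5833
```

```bash
python3 -m pendant '[[[0,0,-0.02],[0,0,0],-1],[[0,0,-0.01],[0,0,0],-1],[[0,0,-0.01],[0,0,0],-1],[[0,0,0],[0,0,0],-1],[[0,0,0],[0,0,0],-1],[[0,0,0],[0,0,0],-1],[[0,0,0],[0,0,0],-1],[[0,0,0],[0,0,0],-1],[[0,0,0],[0,0,0],-1],[[0,0,0],[0,0,0],-1]]'; python3 eye.py
```

```text
time: 22.42
tool_pos: [523.3, 38.6, 184.5]
tcp_rot: [3.141, 0.072, 3.137]
contact_force: [1.8, 0.3, 0.9]
grip_width: 29.6
finger_force: 30.0
eye [667.2  38.  245.3] tilt 0.522 F [1.8 0.3 0.9] M [-0.03 -0.46 -0.01] grip 29.6 t 22.4167
```

Contact felt: My dropped ~0.5 N·m and Fz rose ~2 N, so the eye rests at arm top z≈249.5. I'll ease off 1 mm and pivot about that contact to a steeper tilt so the release is gentle, then rest it again.

```bash
python3 go.py 565 39 128 3.1416 .48 3.137; python3 - <<'E'
import numpy as np
f=lambda t:np.array([-168*np.cos(t)-19*np.sin(t),-168*np.sin(t)+19*np.cos(t)])
for i in range(20):
    t=.522+.021*i; print(((f(t+.021)-f(t))/30).round(3),end=' ')
E
```

```text
t 22.4167 pos [523.3  38.6 184.5] F [1.8 0.3 0.9] shift [ 1.39  0.01 -1.88] turn [-0.02 -3.4  -0.  ] ik [-0.09  0.33  2.03  0.13  0.3  -1.77] 0.0
[ 0.048 -0.108] [ 0.051 -0.107] [ 0.053 -0.106] [ 0.055 -0.105] [ 0.057 -0.104] [ 0.059 -0.102] [ 0.061 -0.101] [ 0.064 -0.1  ] [ 0.066 -0.098] [ 0.068 -0.097] [ 0.07  -0.096] [ 0.072 -0.094] [ 0.074 -0.093] [ 0.076 -0.091] [ 0.077 -0.089] [ 0.079 -0.088] [ 0.081 -0.086] [ 0.083 -0.084] [ 0.085 -0.083] [ 0.086 -0.081]
```

```bash
python3 -m pendant '[[[0,0,0.06],[0,0,0],-1],[[0.05,0,-0.108],[0,-0.175,0],-1],[[0.05,0,-0.107],[0,-0.175,0],-1],[[0.053,0,-0.106],[0,-0.175,0],-1],[[0.055,0,-0.105],[0,-0.175,0],-1],[[0.057,0,-0.104],[0,-0.175,0],-1],[[0.059,0,-0.102],[0,-0.175,0],-1],[[0.061,0,-0.101],[0,-0.175,0],-1],[[0.064,0,-0.1],[0,-0.175,0],-1],[[0,0,0],[0,0,0],-1]]'
cat >> eye.py <<'E'
c=o["tool_pos"]+k.apply([168,0,-19-4+4]) 
C=o["tool_pos"]+k.apply([168,0,-23+4]);print("C (inner nose, mid->under):",(C+k.apply([0,0,-4])).round(1))
E
sed -i '/^c=/d' eye.py; python3 eye.py
```

```text
time: 23.25
tool_pos: [535.2, 38.8, 160.1]
tcp_rot: [3.14, 0.236, 3.137]
contact_force: [-1.3, -0.5, -0.6]
grip_width: 29.8
finger_force: 30.0
eye [667.2  38.1 243.6] tilt 0.686 F [-1.3 -0.5 -0.6] M [0.03 0.03 0.03] grip 29.8 t 23.25
C (inner nose, mid->under): [679.8  38.  248.8]
```

```bash
python3 -m pendant '[[[0.064,0,-0.08],[0,-0.175,0],-1],[[0.066,0,-0.098],[0,-0.175,0],-1],[[0.068,0,-0.097],[0,-0.175,0],-1],[[0.07,0,-0.096],[0,-0.175,0],-1],[[0.072,0,-0.094],[0,-0.175,0],-1],[[0.074,0,-0.093],[0,-0.175,0],-1],[[0.076,0,-0.091],[0,-0.175,0],-1],[[0.077,0,-0.089],[0,-0.175,0],-1],[[0.03,0,-0.04],[0,-0.08,0],-1],[[0,0,0],[0,0,0],-1]]'; python3 eye.py
```

```text
time: 24.08
tool_pos: [553.7, 38.7, 137.1]
tcp_rot: [3.139, 0.414, 3.137]
contact_force: [-0.2, -0.1, -0.9]
grip_width: 29.7
finger_force: 30.0
eye [668.8  38.  242.7] tilt 0.864 F [-0.2 -0.1 -0.9] M [0.04 0.33 0.01] grip 29.7 t 24.0833
C (inner nose, mid->under): [680.3  38.  250. ]
```

```bash
python3 -m pendant '[[[0,0,-0.02],[0,0,0],-1],[[0,0,-0.01],[0,0,0],-1],[[0,0,-0.01],[0,0,0],-1],[[0,0,0],[0,0,0],-1],[[0,0,0],[0,0,0],-1],[[0,0,0],[0,0,0],-1],[[0,0,0],[0,0,0],-1],[[0,0,0],[0,0,0],-1],[[0,0,0],[0,0,0],-1],[[0,0,0],[0,0,0],-1]]'; python3 eye.py
```

```text
time: 24.92
tool_pos: [554.6, 38.6, 136.7]
tcp_rot: [3.139, 0.417, 3.137]
contact_force: [0.3, -0.0, -0.3]
grip_width: 29.7
finger_force: 30.0
eye [669.4  38.  242.6] tilt 0.867 F [ 0.3 -0.  -0.3] M [0.   0.29 0.01] grip 29.7 t 24.9167
C (inner nose, mid->under): [680.9  37.9 249.9]
```

```bash
python3 -m pendant '[[[0,0,-0.01],[0,0,0],-1],[[0,0,-0.01],[0,0,0],-1],[[0,0,-0.01],[0,0,0],-1],[[0,0,0],[0,0,0],-1],[[0,0,0],[0,0,0],-1],[[0,0,0],[0,0,0],-1],[[0,0,0],[0,0,0],-1],[[0,0,0],[0,0,0],-1],[[0,0,0],[0,0,0],-1],[[0,0,0],[0,0,0],-1]]'; python3 eye.py
```

```text
time: 25.75
tool_pos: [554.7, 38.6, 135.9]
tcp_rot: [3.139, 0.417, 3.137]
contact_force: [-0.0, 0.0, 1.4]
grip_width: 30.3
finger_force: 30.0
eye [669.5  38.  241.8] tilt 0.867 F [-0.   0.   1.4] M [-0.    0.03  0.04] grip 30.3 t 25.75
C (inner nose, mid->under): [681.   37.9 249.1]
```

It rests on the hook again with ~2 N felt. I'll hold, then let go.

```bash
python3 -m pendant '[[[0,0,0],[0,0,0],-1],[[0,0,0],[0,0,0],-1],[[0,0,0],[0,0,0],-1],[[0,0,0],[0,0,0],-1],[[0,0,0],[0,0,0],-0.3],[[0,0,0],[0,0,0],-0.2],[[0,0,0],[0,0,0],0],[[0,0,0],[0,0,0],0.2],[[0,0,0],[0,0,0],0.2],[[0,0,0],[0,0,0],0.2]]'; python3 - <<'E'
from h import *
o=bot.get_obs();print(o["contact_force"].round(1),o["moment"].round(2),o["grip_width"])
s=bot.capture("scene");cv2.imwrite("pics/r1.png",s)
h=cv2.cvtColor(s,cv2.COLOR_BGR2HSV)[190:330,190:340];m=cv2.inRange(h,(5,110,90),(16,255,255));ys,xs=np.nonzero(m);print(len(xs),xs.min()+190,xs.max()+190,ys.min()+190,ys.max()+190)
print("expected eye hanging",proj("scene",[675,38,238]),"fob",proj("scene",[675,38,83]))
E
```

```text
time: 26.58
tool_pos: [554.5, 38.6, 135.7]
tcp_rot: [3.139, 0.416, 3.137]
contact_force: [0.4, -0.7, -1.2]
grip_width: 54.4
finger_force: 0.0
[ 0.4 -0.7 -1.2] [-0.01  0.25 -0.02] 54.39415339358815
119 255 330 203 245
expected eye hanging [261.51209239 225.19300876] fob [264.09378317 270.9673437 ]
```

```bash
python3 -m pendant '[[[-0.2,0,0],[0,0,0],0.3],[[-0.5,0,0],[0,0,0],0.3],[[-0.6,0,0],[0,0,0],0.3],[[-0.6,0,0],[0,0,0],0.3],[[-0.6,0,0],[0,0,0],0.3],[[-0.6,0,0],[0,0,0],0.3],[[-0.6,0,0],[0,0,0],0.3],[[-0.6,0,0],[0,0,0],0.3],[[-0.3,0,0],[0,0,0],0.3],[[0,0,0],[0,0,0],0.3]]'
cat > chk.py <<'E'
from h import *
s=bot.capture("scene");s2=bot.capture("scene");w=bot.capture("wrist");t=bot.capture("top");cv2.imwrite("pics/f_s.png",s);cv2.imwrite("pics/f_w.png",w);cv2.imwrite("pics/f_t.png",t)
for im in(s,s2):
    h=cv2.cvtColor(im,cv2.COLOR_BGR2HSV);m=cv2.inRange(h,(5,110,90),(16,255,255));m[:200]=0;m[280:]=0;m[:,:240]=0;m[:,290:]=0
    ys,xs=np.nonzero(m);print("scene orange",len(xs),xs.mean().round(1),ys.mean().round(1),xs.min(),xs.max(),ys.min(),ys.max())
    d=cv2.inRange(h,(0,0,0),(180,255,50));d[:245]=0;d[290:]=0;d[:,:240]=0;d[:,290:]=0;ys,xs=np.nonzero(d);print("dark",len(xs),xs.mean().round(1),ys.mean().round(1))
print("exp plate",proj("scene",[675,38,160]),"wrist exp fob",proj("wrist",[675,38,83]),"plate",proj("wrist",[675,38,160]))
h=cv2.cvtColor(w,cv2.COLOR_BGR2HSV);m=cv2.inRange(h,(5,150,110),(16,255,255));n,l,st,ce=cv2.connectedComponentsWithStats(m);print([(st[i].tolist(),ce[i].round(1).tolist()) for i in range(1,n) if st[i][4]>60])
for n,im in(("scene",s),("top",t)):
    a=cv2.imread(f"pics/{n}0.png")
    for nm,X in(("carton",(737,-269,60)),("can",(550,386,130)),("bulb",(690,-20,95))):
        u,v=proj(n,X).round().astype(int);q=np.s_[v-18:v+18,u-18:u+18];print(n,nm,np.abs(a[q].astype(int)-im[q]).mean().round(1))
E
python3 chk.py; python3 eye.py
```

```text
time: 27.47
tool_pos: [414.6, 38.8, 135.5]
tcp_rot: [3.139, 0.415, 3.137]
contact_force: [0.7, 0.0, -0.6]
grip_width: 59.8
finger_force: 0.0
scene orange 110 269.6 214.7 255 289 200 244
dark 32 261.7 281.3
scene orange 110 269.8 214.7 255 289 200 239
dark 20 261.8 281.6
exp plate [262.87413016 249.34244341] wrist exp fob [278.03162835 392.27832324] plate [278.20729998 484.17892213]
[([0, 7, 322, 103, 14046], [179.5, 64.9])]
scene carton 3.5
scene can 3.6
scene bulb 4.2
top carton 2.5
top can 2.9
top bulb 4.0
eye [532.4  37.8 242.2] tilt 0.868 F [ 0.4 -0.4 -0.1] M [ 0.03  0.27 -0.01] grip 59.5 t 27.6667
C (inner nose, mid->under): [543.9  37.8 249.5]
```

```bash
python3 -m pendant '[[[-0.2,0,0.1],[0,0.3,0],0.3],[[-0.2,0,0.2],[0,0.3,0],0.3],[[-0.2,0,0.2],[0,0.3,0],0.3],[[0,0,0],[0,0,0],0.3],[[0,0,0],[0,0,0],0.3],[[0,0,0],[0,0,0],0.3],[[0,0,0],[0,0,0],0.3],[[0,0,0],[0,0,0],0.3],[[0,0,0],[0,0,0],0.3],[[0,0,0],[0,0,0],0.3]]' | head -2
python3 - <<'E'
from h import *
a=cv2.imread("pics/scene0.png").astype(int)
def g():
    s=bot.capture("scene").astype(int);h=cv2.cvtColor(s.astype(np.uint8),cv2.COLOR_BGR2HSV)
    ch=np.abs(s-a).sum(2)>70
    org=ch&(h[...,0]>3)&(h[...,0]<20)&(h[...,1]>110); drk=ch&(s.max(2)<60)
    return org,drk
print({z:proj("scene",[675,38,z]).round(0).tolist() for z in(261,238,200,160,120,108,83,58)})
for i in range(2):
    org,drk=g()
    for v in range(206,292,4):
        x=np.nonzero(org[v,235:295])[0]+235;y=np.nonzero(drk[v,235:295])[0]+235
        if len(x)+len(y): print(v,"o",x.tolist(),"d",y.tolist())
E
```

```text
time: 28.5
tool_pos: [398.5, 38.6, 150.6]
{261: [261.0, 218.0], 238: [262.0, 225.0], 200: [262.0, 237.0], 160: [263.0, 249.0], 120: [264.0, 261.0], 108: [264.0, 264.0], 83: [264.0, 271.0], 58: [264.0, 278.0]}
234 o [256, 257, 258, 259] d []
238 o [257, 258, 259, 260] d []
274 o [] d [261, 262]
278 o [] d [260, 261, 262, 263]
282 o [] d [260, 261, 262, 263]
286 o [] d [260, 261, 262, 263]
290 o [] d [260]
234 o [256, 257, 258, 259] d []
238 o [257, 258, 259, 260] d []
274 o [] d [261]
278 o [] d [260, 261, 262, 263]
282 o [] d [260, 261, 262, 263]
286 o [] d [260, 261, 262, 263]
290 o [] d [260]
```

```bash
python3 - <<'E'
from h import *
a=bot.capture("scene").astype(int);cv2.imwrite("pics/m0.png",a)
for x in(675,685,695,705): print(x,{z:proj("scene",[x,38,z]).round(0).tolist() for z in(200,190,108,58)})
E
python3 -m pendant '[[[0,0,0],[0,0,0],0.3],[[0,0,0],[0,0,0],0.3],[[0,0,0],[0,0,0],0.3],[[0,0,0],[0,0,0],0.3],[[0,0,0],[0,0,0],0.3],[[0,0,0],[0,0,0],0.3],[[0,0,0],[0,0,0],0.3],[[0,0,0],[0,0,0],0.3],[[0,0,0],[0,0,0],0.3],[[0,0,0],[0,0,0],0.3]]' | head -1
python3 - <<'E'
from h import *
a=cv2.imread("pics/m0.png").astype(int);b=bot.capture("scene").astype(int);b0=cv2.imread("pics/scene0.png").astype(int)
q=np.s_[205:295,240:290];print("motion diff",np.abs(a-b)[q].sum(2).max(),np.abs(a-b)[q].mean())
ch=(np.abs(b-b0).sum(2)>50)[q]
for r in range(0,90,3): print(205+r,''.join('#' if c else '.' for c in ch[r]))
E
```

```text
675 {200: [262.0, 237.0], 190: [262.0, 240.0], 108: [264.0, 264.0], 58: [264.0, 278.0]}
685 {200: [260.0, 240.0], 190: [260.0, 243.0], 108: [261.0, 267.0], 58: [262.0, 280.0]}
695 {200: [257.0, 243.0], 190: [258.0, 246.0], 108: [259.0, 270.0], 58: [260.0, 283.0]}
705 {200: [255.0, 245.0], 190: [255.0, 249.0], 108: [257.0, 272.0], 58: [258.0, 286.0]}
time: 29.48
motion diff 25 1.3908888888888888
205 ..................................................
208 ..................................................
211 ..................................................
214 ..................................................
217 ..................................................
220 ..................................................
223 ..................................................
226 ..................................................
229 ..................................................
232 ...............#####..............................
235 ...............######.............................
238 ................######............................
241 ......................................
[... 365 characters left out ...]
#...............................
265 .................##...............................
268 ..................#...............................
271 ..................................................
274 ..................#######.........................
277 ..................#######.........................
280 ..................#######.........................
283 ..................#######...#####.................
286 ...................######..#......................
289 ...................######.........................
292 ......................#...........................[ WARN:0@0.865] global loadsave.cpp:1063 imwrite_ Unsupported depth image for selected encoder is fallbacked to CV_8U.
```

```bash
python3 - <<'E'
from h import *
def ony(uv,y):
    o,d=ray("scene",uv);return (o+d*(y-o[1])/d[1]).round(0)
y=38
print("ring edge",ony((261,236),y+23)); print("plate edge",ony((258.8,251),y+12),ony((259,262),y+12),ony((258.8,268),y+12))
print("fob right (front face)",ony((265,275),y+15),ony((265,283),y+15)); print("fob bottom",ony((263,291),y+15))
print("strip +y edge front (723,53):",[proj("scene",[723,54,z]).round(1).tolist() for z in(230,160,80)])
E
```

```text
ring edge [712.  61. 247.]
plate edge [708.  50. 191.] [710.  50. 156.] [712.  50. 138.]
fob right (front face) [693.  53.  96.] [695.  53.  68.]
fob bottom [706.  53.  48.]
strip +y edge front (723,53): [[255.7, 243.7], [257.3, 265.3], [258.8, 287.7]]
```

```bash
python3 -c "
from plant import bot
print(bot.close_job())"
```

```text
the job is handed in; nothing more can be done
None
```

The middle-sized van key hangs still by its eye on the red hook and the job was handed in at about 29.5 s; the key slid back along the hook's arm after release, and I could not tell whether its fob just clears the strip or lightly touches it.

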